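# Release and rehouse a stone tablet

## Robot

A 7-joint arm with a two-finger parallel gripper is mounted at the origin on the work surface. World frame = base frame: x ahead of the robot, y to its left, z up, the work surface at z = 0. Lengths are in m, angles in rad, forces in N, time in s.
With the tool pointing down it reaches from about 0.35 to 0.9 m from the base axis. Payload 7.2 kg.
Tool frame: the origin (TCP) lies midway between the tips of the shut fingers; the grasp point (between the pads) lies 19 mm behind it; z points along the fingers, x is the direction in which the jaws open and shut, and the axes are right-handed (so a half turn about z gives the same grasp; the last joint's range is limited). The gripper opens to 88 mm and grips with 3 to 60 N. Pads are 20 mm wide; open, the fingers measure 115 mm over their backs; the gripper's body (75 mm by 178 mm) begins 61 mm behind the grasp point.
Start: joints at [-1.337, 0.411, -0.013, 1.596, 0.006, 1.134, -0.082], TCP at [0.186, 0.597, 0.188] pointing down, gripper open.
Joint ranges: [-2.95, 2.95], [-0.29, 1.99], [-1.47, 1.44], [0.14, 2.54], [-1.03, 4.17], [0.13, 1.85], [-2.86, 2.86]. Speed limits (rad/s): [2.39, 2.39, 3.01, 3.01, 3.14, 3.14, 3.14].

## Interface

Orientations are given as a 3x3 rotation matrix whose columns are the frame's x, y, z axes.
In Python, from cell import r, grab_frame, nets gives the robot as it stands.
- The arm moves only by the tool step_arm, never from a script. Its argument "increments" is a list of rows, each an object with "travel": the shift along the world's x, y, z in mm, a list of three; "rot": the turn, a rotation vector about the world's x, y, z in degrees, a list of three; "fingers": the closure, from 0 (fully open) to 1 (shut). In form: [{"travel": [tx, ty, tz], "rot": [wx, wy, wz], "fingers": fingers}, ...]. A call has 1 to 12 rows; each row shifts and turns the commanded pose from where the row before left it; what a row does not reach is not made up. A row lasts 1/8 s, in which the tool goes at most 62.5 mm and 10.7 degrees, less where a joint would pass 70% of its speed; a pose out of reach is approached as far as the arm can. A call is refused whole if a number of a shift passes 62.5 or a number of a turn 10.7, either way. A call with a gripper value outside its range is refused whole. The fingers move at their own pace and stop on an object; the grip force is fixed at half the most. Time passes only in rows, so rows that do not move let the fingers close. It gives the time, the measured TCP pose, the force and the opening at its end, in the units of the state.
- r.get_obs(): the state, without advancing time (a new reading comes with each control period).
- grab_frame(name): name is "scene" or "top"; returns a dict with "pixels" (384x512x3 uint8, blue, green, red), "vfov" (degrees; the focal length in pixels is half the picture's height over the tangent of half this angle, whatever the lens; pixels are square), "cx", "cy" (the principal point, pixels), "extrinsics" (4x4, takes a point from camera to world coordinates). Camera axes: x right, y down, z forward; pixel columns grow to the right and rows downward; lengths in m; the calibration is good to about 2 mm. A picture is of the moment at which its call begins. There is no depth.
- r.finish_job(): hands the job in, once; it reports no verdict.
Trained networks look in the newest picture that a camera, given by its name, has taken for a name from the list of things; names that differ only in an ending like _2 or _b are one class to them, and where a whole thing is asked for, a point or a joint stands for the part that bears it (a point fixed in the world has none). Each returns a list of dicts, best first, with "confidence" (0 to 1); they miss things now and then, are a little off and sometimes report something else, mostly with a low value. They report only what shows in the picture. A call takes as long as a camera call. They do not tell look-alikes from the thing itself.
- nets.boxes_of(label, camera): "box" ([left, top, width, height] in pixels, round what is visible of it).
The state is a dict: "clock": time; "qpos": joint angles; "joint_velocities": joint speeds; "joint_torque": joint torques, N m; "position": TCP position; "ee_rot": TCP orientation; "contact_force": force on the tool from outside, world axes, zero at the start; "ft_torque": the same for the moment, N m; "grip_width": finger opening in m.
Only numpy, scipy, OpenCV 4.12 (cv2) and the standard library are available. Lean on these libraries where they do the work, as an engineer would, in place of code of your own. Each camera call takes 0.05 s, during which the arm holds its last target. There are 200 camera calls.

## Task

Turn the black retaining knob on the wooden rack anticlockwise (seen from above) all the way to its end stop, so that its long arm swings clear of the stone tablet, and leave it there. Only then draw the tablet up out of its slot and stand it on its lower edge in the felt-lined bay of the crate (it may lean on the bay's wall), setting it down rather than dropping it. Leave the two stones in the other bays, the hammer and the round wooden stand where they are.

Things in the scene. Friction and masses are not known exactly. Their poses are not given: they have to be found in the camera images.
- knob (a joint): angle of the retaining knob about its vertical axis: 0 at the clockwise stop, grows anticlockwise seen from above, 2.4 rad at the anticlockwise end stop. It stays where it is left (friction about 0.12 N m). At 0.4 its arm lies exactly along the slot, over the tablet.
- knob_axis (a point): point on the knob's axis, 154 mm above the bench, at mid-height of its arm. Black plastic: round hub 52 mm in diameter, its top 21 mm above this point, with one straight arm 22 mm wide, 26 mm tall, ending 115 mm from the axis; the arm's underside is 6 mm above the tablet's top. It sits on a 36 mm thick steel post at the rack's -y end, 97 mm from the slot's middle.
- knob_tip (a point): middle of the end face of the knob's arm, 115 mm from knob_axis at the same height; moves with the knob.
- rack: wooden rack fixed to the bench, base 120 (x) by 215 (y) by 15 mm. Origin on the bench under the slot's middle; slot along y, 21 mm wide in x, 114 mm long, its floor at z = 15 mm. Only its ends have walls: grooved uprights up to 75 mm above the bench that cover 15 mm of each end of the tablet; the middle 80 mm of the tablet is free on both faces.
- slab: flat grey-white stone tablet standing on edge in the rack: 18 mm thick (its x), 110 mm wide (its y), 120 mm tall (its z). Origin at the middle of its lower edge. About 0.6 kg.
- crate: open wooden crate fixed to the bench, 204 mm (x) by 160 mm (y), 62 mm tall, walls 8 mm, floor 8 mm thick; two dividers as tall as the walls part it into three bays side by side along its x, each 57 mm (x) by 144 mm (y), centres 65 mm apart. Origin on the bench under its middle.
- pad: thin grey felt pad, 53 mm (x) by 138 mm (y) by 4 mm, fixed on the floor of the one free bay (which of the three varies). Origin at the middle of its underside, 8 mm above the bench; x across the bay, y along it.
- stone_a: rough rounded upright stone, 50 mm diameter, 65 mm tall, standing in one of the other bays. Origin at the middle of its underside.
- stone_b: a second stone like stone_a, standing in the remaining bay.
- hammer: stone mason's hammer, 240 mm long, lying on the bench. Origin at the middle of its length at bench level, handle along -x.
- stand: round dark wooden display stand, 90 mm diameter, 24 mm tall, standing on the bench. Origin at the middle of its underside.
There are look-alikes about, which are no part of the job. Of the things that look like the slab, the smallest one is meant. There is more than one size of the rack; the job needs the larger.

How it is judged:
On the way, in this order (a step that is already met when the one before it is completed fails the run):
1. the knob is fully anticlockwise, within 0.08 rad of its end stop, with the tablet still down in its slot (value of joint knob above 2.32 rad and z of slab in the frame of rack below 0.025 m and horizontal distance between slab and rack below 0.015 m), for 0.2 s.
2. the tablet has been lifted out above the rack's uprights (z of slab in the frame of rack above 0.077 m), for 0.1 s.
At the end, for the whole second after the job is handed in: The knob is within 0.08 rad of its anticlockwise end stop; the tablet stands at rest on its lower edge in the felt-lined bay, the middle of that edge within 30 mm of the pad's middle along each of the pad's axes and less than 20 mm above the pad's underside, leaning no more than 0.65 rad (value of joint knob above 2.32 rad and x of slab in the frame of pad between -0.03 and 0.03 m and y of slab in the frame of pad between -0.03 and 0.03 m and z of slab in the frame of pad below 0.02 m and angle between slab's own z axis and vertical below 0.65 rad and linear speed of slab below 0.02 m/s); the robot touches nothing.
It fails at once if the tablet is dropped or thrown: in the air, touching nothing, with its lower edge more than 20 mm above the floor of the lined bay (contact force between slab and anything else below 0.02 N and z of slab in the frame of pad above 0.025 m).
It fails at once if a stone, the hammer or the stand is moved by more than 30 mm (distance of any of stone_a, stone_b, hammer, stand from where it was at the start of the episode above 0.03 m).
It also fails if it takes over 66 s, if anything falls off the work surface, if the arm or the gripper's body presses on something with over 40 N, if the wrist force passes 120 N, or if a joint passes its speed limit or range.

## Working session

There is one attempt and no reset: what is moved stays moved. The work goes in short steps, Python scripts to look and compute and a tool call to move; the robot and the scene stay as the last step left them, time stands still between calls to the robot, and variables do not carry over. Pictures are saved under pics/ and viewed, about 8 in all and at most 12, crops included, and the job is handed in when it is done.

Besides the shell and the picture viewer there is one more tool, called after "Call:" in YAML: its name, and indented under it one key for each argument. step_arm: Moves the arm, as the interface text tells. Its arguments: {"type":"object","properties":{"increments":{"type":"array"}},"required":["increments"]}

```bash
mkdir -p pics; cat > h.py <<'E'
import numpy as np, cv2
from cell import r, grab_frame, nets
def P(f,uv,z):
    h=f["pixels"].shape[0]; fl=h/2/np.tan(np.radians(f["vfov"])/2); T=np.array(f["extrinsics"])
    d=T[:3,:3]@np.array([(uv[0]-f["cx"])/fl,(uv[1]-f["cy"])/fl,1.]); o=T[:3,3]
    return o+d*(z-o[2])/d[2]
def Q(f,p):
    h=f["pixels"].shape[0]; fl=h/2/np.tan(np.radians(f["vfov"])/2); T=np.array(f["extrinsics"])
    c=T[:3,:3].T@(np.array(p,float)-T[:3,3]); return np.array([f["cx"]+fl*c[0]/c[2], f["cy"]+fl*c[1]/c[2]])
E
python3 - <<'E'
from h import *
np.set_printoptions(precision=4,suppress=True)
for c in ["scene","top"]:
    f=grab_frame(c); cv2.imwrite(f"pics/{c}0.png",cv2.resize(f["pixels"],(800,600),interpolation=cv2.INTER_CUBIC))
    print(c,f["vfov"],f["cx"],f["cy"],np.array(f["extrinsics"]))
    for l in ["knob","rack","slab","crate","pad","stone_a","hammer","stand"]:
        print(l,[(np.round(d["box"]).tolist(),round(d["confidence"],2)) for d in nets.boxes_of(l,c)])
print(r.get_obs())
E
```

```text
scene 48.263392389883656 246.52951231333682 192.52228956925626 [[ 0.0624  0.725  -0.6859  1.3714]
 [ 0.998  -0.05    0.038  -0.0422]
 [-0.0068 -0.6869 -0.7267  0.9367]
 [ 0.      0.      0.      1.    ]]
knob [([126.0, 156.0, 59.0, 30.0], 0.65), ([224.0, 144.0, 31.0, 15.0], 0.53)]
rack [([225.0, 144.0, 46.0, 46.0], 0.83), ([129.0, 162.0, 87.0, 68.0], 0.76)]
slab [([194.0, 237.0, 41.0, 87.0], 0.66), ([107.0, 212.0, 62.0, 75.0], 0.64), ([169.0, 115.0, 32.0, 58.0], 0.63), ([154.0, 176.0, 44.0, 34.0], 0.6)]
crate [([297.0, 152.0, 66.0, 74.0], 0.95)]
pad [([130.0, 162.0, 87.0, 68.0], 0.5)]
stone_a [([322.0, 160.0, 20.0, 18.0], 0.73), ([320.0, 180.0, 19.0, 11.0], 0.58)]
hammer [([194.0, 236.0, 41.0, 89.0], 0.66)]
stand [([319.0, 246.0, 34.0, 31.0], 0.6), ([130.0, 162.0, 53.0, 26.0], 0.4), ([322.0, 160.0, 18.0, 16.0], 0.27)]
top 45.73530042650075 259.70288605326675 190.10363249259214 [[-0.0075 -0.9813  0.1923  0.394 ]
 [-0.9999  0.0095  0.0093 -0.0089]
 [-0.011  -0.1923 -0.9813  1.019 ]
 [ 0.      0.      0.      1.    ]]
knob [([349.0, 180.0, 74.0, 38.0], 0.97), ([241.0, 251.0, 50.0, 30.0]
[... 308 characters left out ...]
.0, 26.0, 28.0], 0.6)]
hammer [([277.0, 58.0, 40.0, 104.0], 0.69)]
stand [([145.0, 108.0, 38.0, 36.0], 0.66)]
{'clock': 0.9, 'qpos': array([-1.3372,  0.4111, -0.0127,  1.5962,  0.0056,  1.1343, -0.0822]), 'joint_velocities': array([ 0.0011,  0.0002, -0.0006,  0.0006, -0.002 ,  0.0008,  0.0005]), 'joint_torque': array([ -0.0005, -58.7706,   0.6419, -29.1392,  -0.0535,   0.0102,
         0.0001]), 'position': array([0.1858, 0.5968, 0.188 ]), 'ee_rot': array([[ 0.2973,  0.9548, -0.    ],
       [ 0.9548, -0.2973,  0.0001],
       [ 0.    , -0.    , -1.    ]]), 'contact_force': array([-0.5014,  0.014 ,  0.4624]), 'ft_torque': array([-0.0142, -0.013 ,  0.0223]), 'grip_width': 0.08752654535982607}
```

View pics/scene0.png

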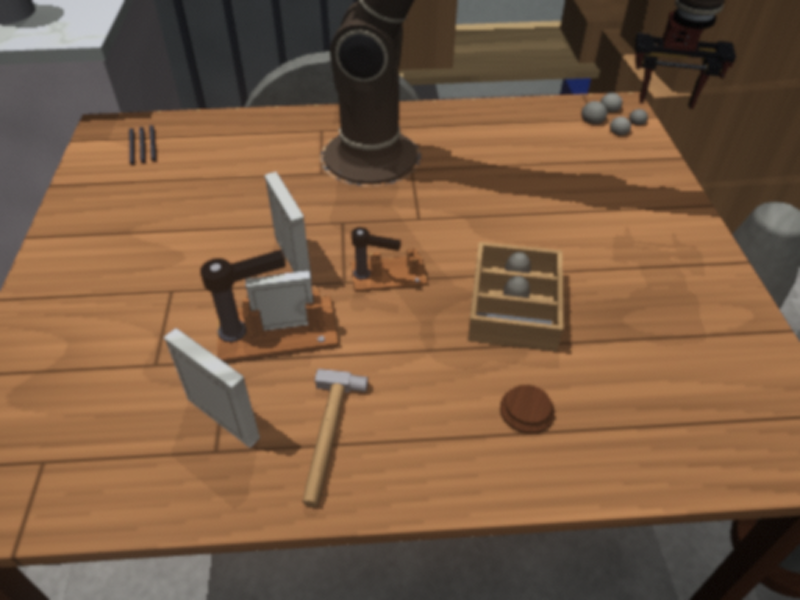

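View pics/top0.png

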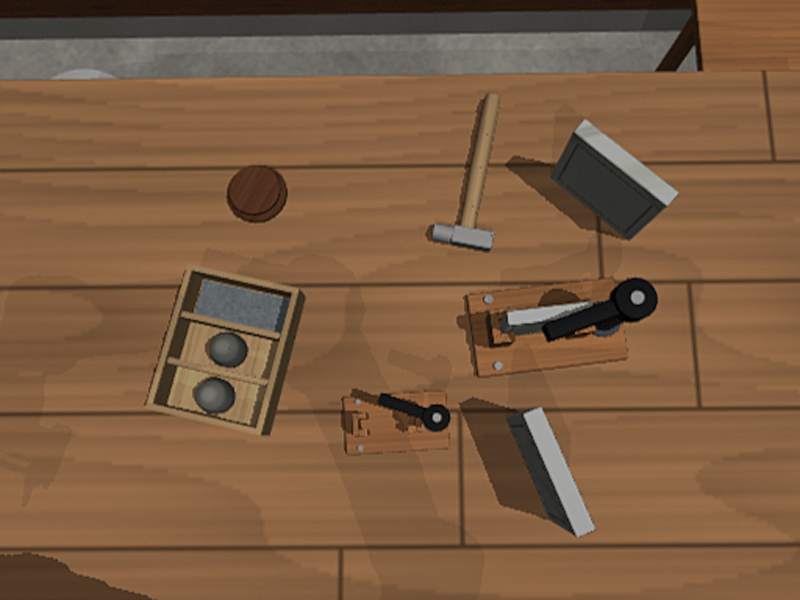

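The scene view shows the large rack with knob and short tablet at about (265,310), the crate at (520,295) and two big decoy tablets. In the top view the knob hub is at (637,297) with its arm tip at (552,330), the rack base corners are near (478,376) and (628,358), and the felt bay is at (240,303). Next I'll fit poses and overlay them.

```bash
cat >> h.py <<'E'
def tf(p,pts):
    c,s=np.cos(p[2]),np.sin(p[2]); return [(p[0]+c*x-s*y,p[1]+s*x+c*y,z) for x,y,z in pts]
E
cat > fit.py <<'E'
from h import *
from scipy.optimize import least_squares
np.set_printoptions(precision=4,suppress=True)
t=grab_frame("top"); s=grab_frame("scene"); k=1.5625
R=[(.06,.1075,.015),(-.06,.1075,.015),(-.06,-.1075,.015),(0,-.097,.175)]
Ru=[(465,295),(478,376),(628,358),(637,297)]
C=[(.102,.08,.062),(.102,-.08,.062),(-.102,-.08,.062),(-.102,.08,.062)]
Cu=[(188,268),(303,290),(270,434),(148,404)]
def fit(pts,us):
    def e(p): return np.concatenate([Q(t,q)*k-np.array(u) for q,u in zip(tf(p,pts),us)])
    o=least_squares(e,[.4,0,0]); return o.x,o.fun
pr,er=fit(R,Ru); pc,ec=fit(C,Cu); print("rack",pr,er); print("crate",pc,ec)
ax=np.array(tf(pr,[(0,-.097,.154)])[0]); print("axis",ax)
tip=P(t,(552/k,331/k),.167); d=tip-ax; print("tip",tip,np.hypot(*d[:2]),"knob",np.arctan2(d[1],d[0])-pr[2]-np.pi/2+.4)
def box(f,im,p,b,col,z):
    x0,x1,y0,y1,z0,z1=b
    for zz in (z0,z1):
        q=np.array([Q(f,a) for a in tf(p,[(x0,y0,zz),(x1,y0,zz),(x1,y1,zz),(x0,y1,zz)])])
        cv2.polylines(im,[np.int32((q-z[:2])*z[2])],True,col,1,cv2.LINE_AA)
out=[]
for f,zz in ((t,[(285,165,2.85),(85,160,2.85)]),(s,[(120,140,2.85),(270,140,2.85)])):
  for z in zz:
    im=f["pixels"][z[1]:z[1]+105,z[0]:z[0]+140]; im=cv2.resize(im,(400,300),interpolation=cv2.INTER_CUBIC)
    # pixel-centre shift ignored
    box(f,im,pr,(-.06,.06,-.1075,.1075,0,.015),(0,255,0),z); box(f,im,pr,(-.009,.009,-.055,.055,.015,.135),(0,0,255),z)
    box(f,im,pr,(-.026,.026,-.123,-.071,.141,.175),(255,255,0),z)
    box(f,im,pc,(-.102,.102,-.08,.08,0,.062),(0,255,0),z); box(f,im,pc,(.065-.0265,.065+.0265,-.069,.069,.012,.012),(0,0,255),z)
    out.append(im)
cv2.imwrite("pics/fit1.png",np.vstack([np.hstack(out[:2]),np.hstack(out[2:])]))
E
python3 fit.py
```

```text
rack [ 0.5468 -0.1937  0.1253] [-3.4335  0.0545 -3.8447  2.0366 -2.9203 -0.3513  8.6509 -1.8411]
crate [ 0.5143  0.2426 -0.2173] [ 2.5075 -3.963  -0.6242 -2.7311 -3.8775  0.8737  2.0979  5.4565]
axis [ 0.559 -0.29   0.154]
tip [ 0.5176 -0.1769  0.167 ] 0.12042090511643626 knob 0.6257102876396147
```

View pics/fit1.png

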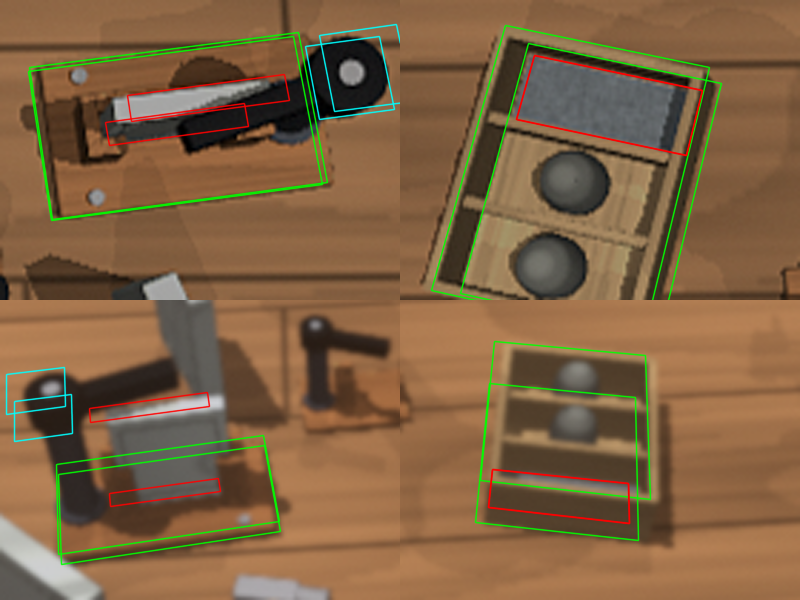

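The overlays are off by up to 10 px, and the error grows towards the picture's edge, so the lens may not be a pinhole. I'll test lens models with points from both cameras plus the known gripper tips.

```bash
cat > lens.py <<'E'
from h import *
from scipy.optimize import least_squares
np.set_printoptions(precision=4,suppress=True)
t=grab_frame("top"); s=grab_frame("scene"); k=1.5625
G={'pin':lambda a:np.tan(a),'equid':lambda a:a,'stereo':lambda a:2*np.tan(a/2),'equisolid':lambda a:2*np.sin(a/2),'ortho':np.sin}
def q(f,p,g,kk=0):
    h=384; fl=h/2/np.tan(np.radians(f["vfov"])/2); T=np.array(f["extrinsics"])
    c=T[:3,:3].T@(np.array(p,float)-T[:3,3]); rr=np.hypot(c[0],c[1]); a=np.arctan2(rr,c[2]); m=g(a)*(1+kk*np.tan(a)**2)/rr
    return np.array([f["cx"]+fl*c[0]*m,f["cy"]+fl*c[1]*m])*k
o=r.get_obs(); x=o['ee_rot'][:,0]; p0=o['position']
R=[(.06,.1075,.015),(-.06,.1075,.015),(-.06,-.1075,.015),(0,-.097,.175)]
Ru=[(465,295),(478,376),(628,358),(637,297)]
Rs=[(0,-.097,.175),(.06,-.1075,.015),(.06,.1075,.015)]; Rsu=[(217,268),(221,358),(339,346)]
C=[(.102,.08,.062),(.102,-.08,.062),(-.102,-.08,.062),(-.102,.08,.062)]
Cu=[(188,268),(303,290),(270,434),(148,404)]; Csu=[(564,322),(473,317),(479,243),(562,248)]
def fit(free):
  for n,g in G.items():
    if free and n!='pin': continue
    def e(p):
        kt,ks=p[6:] if free else (0,0); L=[]
        for pts,us,f,pp,kk in ((R,Ru,t,p[:3],kt),(Rs,Rsu,s,p[:3],ks),(C,Cu,t,p[3:6],kt),(C,Csu,s,p[3:6],ks)):
            L+=[q(f,a,g,kk)-np.array(u) for a,u in zip(tf(pp,pts),us)]
        return np.concatenate(L)
    z=least_squares(e,[.5,-.2,.1,.5,.24,-.2]+[0,0]*free,loss='soft_l1'); ks=z.x[7] if free else 0
    print(n,z.x,"rms",np.sqrt(np.mean(z.fun**2)),"base",q(s,(0,0,0),g,ks),"tips",q(s,p0-.05*x,g,ks),q(s,p0+.05*x,g,ks))
    if free or n=='equid': print(z.fun.reshape(-1,2).round(1).tolist())
fit(0);fit(1)
im=s["pixels"][0:120,380:480]; im2=s["pixels"][130:235,280:380]
cv2.imwrite("pics/l.png",np.hstack([cv2.resize(im[:105],(400,420),interpolation=cv2.INTER_CUBIC),cv2.resize(im2,(400,420),interpolation=cv2.INTER_CUBIC)]))
E
python3 lens.py
```

```text
pin [ 0.547  -0.1962  0.1154  0.5133  0.2463 -0.2127] rms 4.096632627002918 base [369.8844 155.2024] tips [635.8378 115.0569] [686.2752 120.9661]
equid [ 0.5462 -0.1974  0.1105  0.5111  0.256  -0.2165] rms 3.8151297681752774 base [370.1217 157.4584] tips [619.754  126.9775] [662.5481 135.1399]
[[-0.5, -0.7], [-2.5, 0.8], [-8.0, -0.8], [3.1, -0.2], [-7.7, 0.4], [-0.3, -1.8], [-0.4, -5.3], [-0.1, -0.6], [-9.5, -0.3], [-10.0, -0.3], [5.4, 2.3], [-2.1, 3.7], [-0.0, -0.9], [0.3, -2.5], [-3.3, 1.2]]
stereo [ 0.5464 -0.1969  0.1118  0.5119  0.2548 -0.2204] rms 3.7415862989433686 base [370.0632 156.9023] tips [623.541  124.1708] [668.0552 131.8501]
equisolid [ 0.5462 -0.1977  0.11    0.5108  0.2566 -0.2149] rms 3.907132982689419 base [370.1508 157.735 ] tips [617.9009 128.3509] [659.8664 136.7418]
ortho [ 0.546  -0.1992  0.1097  0.5103  0.2582 -0.2087] rms 4.352168224314517 base [370.2379 158.5629] tips [612.3943 132.4321] [651.9146 141.4919]
pin [ 0.5464 -0.1967  0.1118  0.5115  0.2548 -0.2181 -0.264  -0.1724] rms 3.787725024168459 base [370.0107 156.4024] tips [626.461  122.0066] [672.041  129.4692]
[[-1.0, -0.7], [-2.8, 0.9], [-7.2, -0.6], [3.9, -0.4], [-9.3, 0.1], [-1.6, -1.1], [-0.1, -5.3], [-0.3, -1.1], [-8.7, -0.6], [-9.9, 0.1], [4.4, 2.6], [-0.8, 4.3], [-0.5, -0.7], [0.2, -2.7], [-1.8, 0.8]]
```

View pics/l.png

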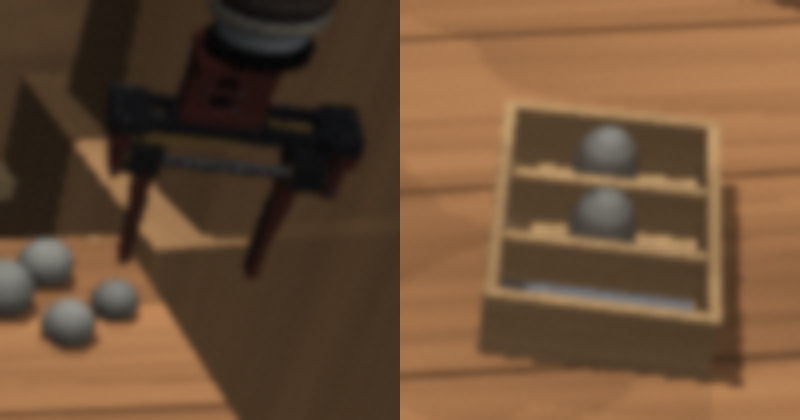

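The tips are at about (643,102) and (692,107), and the crate's near right rim corner in the scene view is at (562,329), so my earlier pick there was poor. I'll take one zoom of the top view to get good corners.

```bash
python3 - <<'E'
from h import *
p=grab_frame("top")["pixels"]
a=cv2.resize(p[160:285,88:204],(0,0),fx=3.2,fy=3.2,interpolation=cv2.INTER_CUBIC)
b=cv2.resize(p[160:285,290:430],(0,0),fx=3.0,fy=3.2,interpolation=cv2.INTER_CUBIC)
print(a.shape,b.shape); cv2.imwrite("pics/z.png",np.hstack([a,b]))
E
```

```text
(400, 371, 3) (400, 420, 3)
```

View pics/z.png

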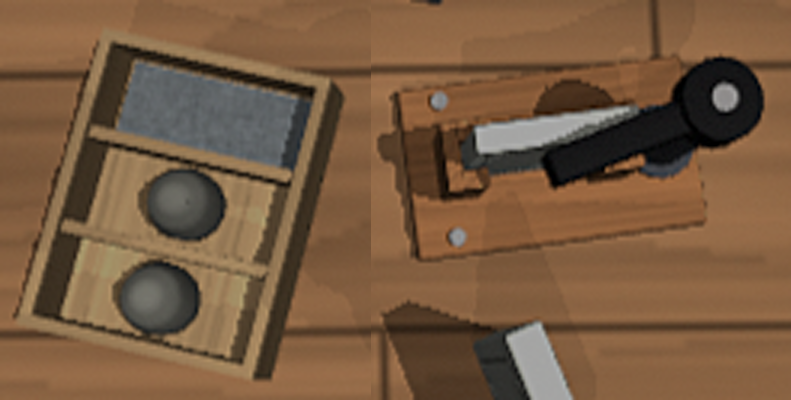

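```bash
python3 - <<'E'
import re
s=open('lens.py').read()
s=s.replace("Ru=[(465,295),(478,376),(628,358),(637,297)]","A=lambda u,v:((u/3.2+88)*k,(v/3.2+160)*k)\nB=lambda u,v:(((u-371)/3+290)*k,(v/3.2+160)*k)\nR.append((0,.055,.135));Ru=[B(401,93),B(418,259),B(705,222),B(725,97),B(476,140)]")
s=s.replace("Cu=[(188,268),(303,290),(270,434),(148,404)]","Cu=[A(102,30),A(330,82),A(254,376),A(18,318)]")
s=s.replace("(564,322)","(562.5,329)").replace("(562,248)]","(562,251)]")
s=s.replace("if free or n=='equid'","if free or n=='pin'")
s=s[:s.index("im=s[")]
s+="""
for n,z in (("tip",(551,186)),("tip0",(543,155))):
    pass
"""
open('lens.py','w').write(s)
E
python3 lens.py
```

```text
pin [ 0.5462 -0.1925  0.1181  0.5163  0.2491 -0.2319] rms 3.406475031762671 base [369.8844 155.2024] tips [635.8398 115.0463] [686.2767 120.956 ]
[[-7.8, -0.5], [-4.7, 1.5], [-3.1, 0.3], [7.3, -1.1], [7.4, -0.8], [-9.0, -0.2], [-0.9, -0.4], [2.4, -5.8], [-0.1, -2.6], [-0.1, -3.1], [-1.6, 0.4], [-1.8, 1.6], [-0.4, 0.2], [-3.8, 1.0], [-1.0, -1.5], [-0.9, -0.6]]
equid [ 0.5455 -0.1968  0.1112  0.5132  0.2566 -0.2269] rms 3.4101941029197005 base [370.1217 157.4584] tips [619.7551 126.9681] [662.5487 135.131 ]
stereo [ 0.5456 -0.1959  0.1127  0.5138  0.2554 -0.23  ] rms 3.2235843813481124 base [370.0632 156.9023] tips [623.5423 124.1611] [668.056 131.841]
equisolid [ 0.5454 -0.1973  0.1106  0.513   0.2571 -0.2255] rms 3.5540348301996456 base [370.1508 157.735 ] tips [617.902  128.3417] [659.8669 136.7331]
ortho [ 0.5451 -0.1998  0.1088  0.5125  0.2581 -0.2228] rms 4.18762295822523 base [370.2379 158.5629] tips [612.3951 132.4233] [651.9149 141.4836]
pin [ 0.5458 -0.1951  0.1148  0.5148  0.2532 -0.2337 -0.1355 -0.1684] rms 3.173680594963962 base [370.0078 156.3749] tips [626.6776 121.8373] [672.3684 129.2648]
[[-5.9, -0.5], [-3.2, 1.3], [-4.3, -0.1], [5.8, -0.6], [9.1, -0.8], [-8.4, -0.0], [-0.6, -1.3], [0.9, -5.7], [0.0, -1.1], [-2.6, -1.9], [-3.2, 0.1], [0.8, 0.2], [-0.6, -0.9], [-2.0, 0.1], [0.5, -1.9], [-1.3, -0.5]]
```

Both cameras put the hub and slab about 10 mm further along +y than the base corners do. So the base is probably not centred on the slot, and the lens is pinhole after all. I'll refit with that offset free.

```bash
python3 - <<'E'
s=open('lens.py').read().split("def fit(free)")[0]
s+="""
g=G['pin']
def e(p):
    L=[]
    off=lambda pts:[(a,b+(p[3] if c<.02 else 0),c) for a,b,c in pts]
    for pts,us,f in ((R,Ru,t),(Rs,Rsu,s)): L+=[q(f,a,g)-np.array(u) for a,u in zip(tf(p,off(pts)),us)]
    return np.concatenate(L)
z=least_squares(e,[.5,-.2,.1,0]); p=z.x; print(p); print(z.fun.reshape(-1,2).round(1).tolist())
def e2(p): return np.concatenate([q(f,a,g)-np.array(u) for us,f in ((Cu,t),(Csu,s)) for a,u in zip(tf(p,C),us)])
z=least_squares(e2,[.5,.2,0]); print("crate",z.x,z.fun.reshape(-1,2).round(1).tolist())
print("pad",tf(z.x,[(.065,0,.008)]))
ax=np.array(tf(p,[(0,-.097,.167)])[0]); print("axis",ax)
tu=B(547,171); tip=P(t,(tu[0]/k,tu[1]/k),.160); d=tip-ax; print("tip",tip,np.hypot(*d[:2]),"knob",np.arctan2(d[1],d[0])-p[2]-np.pi/2+.4)
"""
open('lens2.py','w').write(s)
E
python3 lens2.py
```

```text
[ 0.5457 -0.1822  0.1128 -0.016 ]
[[-3.8, -1.8], [-1.0, 0.2], [0.7, -0.2], [-1.2, -0.2], [-0.8, -0.6], [-2.7, -1.0], [-4.4, 0.1], [-0.9, -4.8]]
crate [ 0.5158  0.2493 -0.2301] [[-0.5, -2.1], [-0.4, -2.8], [-1.6, 0.8], [-1.9, 2.2], [-0.2, -0.1], [-3.6, 0.8], [-1.1, -1.7], [-1.0, -0.9]]
pad [(np.float64(0.5790481532600704), np.float64(0.23452270984257062), 0.008)]
axis [ 0.5566 -0.2785  0.167 ]
tip [ 0.5156 -0.1694  0.16  ] 0.11661400553062179 knob 0.6464474750583918
```

The fit is now good to about 2 mm with a pinhole lens: slab centre (0.546, -0.182) at yaw 6.5°, knob axis (0.557, -0.279) with the knob at about 0.65 rad, pad centre (0.579, 0.235) at yaw -13°. Next I'll move with shut fingers to the clockwise side of the knob arm.

Call:
step_arm:
  increments:
    - {"travel":[23.5,-48.25,8],"rot":[0,0,0],"fingers":1}
    - {"travel":[23.5,-48.25,8],"rot":[0,0,0],"fingers":1}
    - {"travel":[23.5,-48.25,8],"rot":[0,0,0],"fingers":1}
    - {"travel":[23.5,-48.25,8],"rot":[0,0,0],"fingers":1}
    - {"travel":[23.5,-48.25,8],"rot":[0,0,0],"fingers":1}
    - {"travel":[23.5,-48.25,8],"rot":[0,0,0],"fingers":1}
    - {"travel":[23.5,-48.25,8],"rot":[0,0,0],"fingers":1}
    - {"travel":[23.5,-48.25,8],"rot":[0,0,0],"fingers":1}
    - {"travel":[23.5,-48.25,0],"rot":[0,0,0],"fingers":1}
    - {"travel":[23.5,-48.25,0],"rot":[0,0,0],"fingers":1}

```text
clock: 2.6
position: [0.4214, 0.1127, 0.2525]
ee_rot: [[0.297, 0.955, 0.001], [0.955, -0.297, 0.001], [0.001, 0.001, -1.0]]
contact_force: [-0.4, 0.5, -0.3]
grip_width: 0.0006
```

Call:
step_arm:
  increments:
    - {"travel":[23.5,-48.25,0],"rot":[0,0,0],"fingers":1}
    - {"travel":[23.5,-48.25,0],"rot":[0,0,0],"fingers":1}
    - {"travel":[23.5,-48.25,0],"rot":[0,0,0],"fingers":1}
    - {"travel":[23.5,-48.25,0],"rot":[0,0,0],"fingers":1}
    - {"travel":[23.5,-48.25,0],"rot":[0,0,0],"fingers":1}
    - {"travel":[23.5,-48.25,0],"rot":[0,0,0],"fingers":1}
    - {"travel":[0,0,-20],"rot":[0,0,0],"fingers":1}
    - {"travel":[0,0,-20],"rot":[0,0,0],"fingers":1}

```text
clock: 3.6
position: [0.5619, -0.1762, 0.2113]
ee_rot: [[0.299, 0.954, 0.0], [0.954, -0.299, -0.0], [-0.0, 0.0, -1.0]]
contact_force: [-1.6, 0.8, -0.5]
grip_width: 0.0002
```

Call:
step_arm:
  increments:
    - {"travel":[3,0,-25],"rot":[0,0,0],"fingers":1}
    - {"travel":[0,0,-20],"rot":[0,0,0],"fingers":1}
    - {"travel":[0,0,-14],"rot":[0,0,0],"fingers":1}
    - {"travel":[0,0,0],"rot":[0,0,0],"fingers":1}

```text
clock: 4.1
position: [0.5643, -0.175, 0.1522]
ee_rot: [[0.297, 0.955, -0.002], [0.955, -0.297, 0.0], [-0.0, -0.002, -1.0]]
contact_force: [-0.6, -0.3, 0.8]
grip_width: 0.0002
```

```bash
python3 - <<'E'
from h import *
print(r.get_obs()['position'])
ims=[]
for c,(x,y) in (("scene",(110,110)),("top",(280,140))):
    p=grab_frame(c)["pixels"]; ims.append(cv2.resize(p[y:y+140,x:x+140],(400,400),interpolation=cv2.INTER_CUBIC))
cv2.imwrite("pics/a.png",np.hstack(ims))
import math
for a in (110.6,120,135,150,165,180,195,205,211,213):
    t=math.radians(a); c,s=math.cos(t),math.sin(t); print(a,round(.5566+.095*c+.023*s,4),round(-.2785+.095*s-.023*c,4))
E
```

```text
[ 0.56428241 -0.17499527  0.15220142]
110.6 0.5447 -0.1815
120 0.529 -0.1847
135 0.5057 -0.1951
150 0.4858 -0.2111
165 0.4708 -0.2317
180 0.4616 -0.2555
195 0.4589 -0.2809
205 0.4608 -0.2978
211 0.4633 -0.3077
213 0.4644 -0.311
```

View pics/a.png

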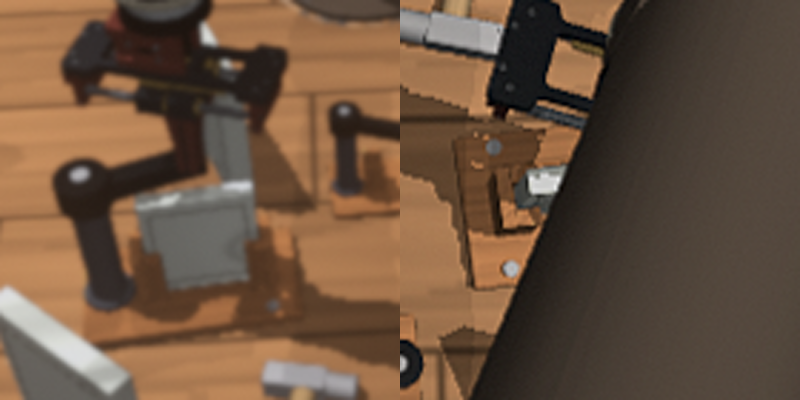

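Call:
step_arm:
  increments:
    - {"travel":[-17.5,-5,-3],"rot":[0,0,0],"fingers":1}
    - {"travel":[-17.5,-5,0],"rot":[0,0,0],"fingers":1}
    - {"travel":[-23,-10,0],"rot":[0,0,0],"fingers":1}
    - {"travel":[-20,-16,0],"rot":[0,0,0],"fingers":1}
    - {"travel":[-15,-21,0],"rot":[0,0,0],"fingers":1}
    - {"travel":[-9,-23.5,0],"rot":[0,0,0],"fingers":1}
    - {"travel":[-3,-25.5,0],"rot":[0,0,0],"fingers":1}
    - {"travel":[2,-17,0],"rot":[0,0,0],"fingers":1}

```text
clock: 5.2
position: [0.4611, -0.3002, 0.1506]
ee_rot: [[0.299, 0.954, 0.001], [0.954, -0.299, -0.0], [-0.0, 0.001, -1.0]]
contact_force: [-0.7, 1.2, 1.6]
grip_width: 0.0004
```

Call:
step_arm:
  increments:
    - {"travel":[2.5,-6,0],"rot":[0,0,0],"fingers":1}
    - {"travel":[2,-5,0],"rot":[0,0,0],"fingers":1}

```text
clock: 5.45
position: [0.4667, -0.309, 0.1498]
ee_rot: [[0.297, 0.955, -0.0], [0.955, -0.297, 0.0], [0.0, -0.0, -1.0]]
contact_force: [0.4, 0.3, -0.8]
grip_width: 0.0005
```

Call:
step_arm:
  increments:
    - {"travel":[1.5,-3,0],"rot":[0,0,0],"fingers":1}
    - {"travel":[1,-3,0],"rot":[0,0,0],"fingers":1}

```text
clock: 5.7
position: [0.4691, -0.3148, 0.1498]
ee_rot: [[0.296, 0.955, -0.0], [0.955, -0.296, 0.0], [0.0, -0.0, -1.0]]
contact_force: [0.7, -0.4, -0.1]
grip_width: 0.0005
```

```bash
python3 - <<'E'
from h import *
print(r.get_obs()['position'],r.get_obs()['contact_force'])
ims=[]
for c,(x,y) in (("scene",(80,110)),("top",(280,140))):
    p=grab_frame(c)["pixels"]; ims.append(cv2.resize(p[y:y+140,x:x+140],(400,400),interpolation=cv2.INTER_CUBIC))
cv2.imwrite("pics/b.png",np.hstack(ims))
E
```

```text
[ 0.46910275 -0.31482274  0.14984455] [ 0.7180273  -0.43495791 -0.1182935 ]
```

View pics/b.png

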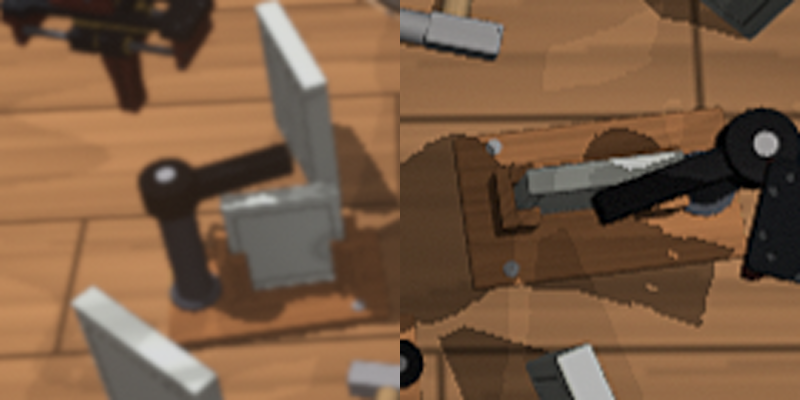

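The knob hasn't moved: the finger tip, at (130,105) in the left crop, went past without touching the arm. I'll check where the TCP should project.

```bash
python3 - <<'E'
from h import *
s=grab_frame("scene");t=grab_frame("top")
p=r.get_obs()['position']; print(p)
for f,(x,y) in ((s,(80,110)),(t,(280,140))):
    q=lambda a:((Q(f,a)-(x,y))*2.857).round(0)
    print("tcp",q(p),"tcp+5cm",q(p+[0,0,.05]),"axis",q((.5566,-.2785,.175)),"tip",q((.5156,-.1694,.154)),"bench under axis",q((.5566,-.2785,.015)),"slab top",q((.5457,-.182,.135)))
    print("earlier tcp",q((.5643,-.175,.1522)))
E
```

```text
[ 0.46881926 -0.31502198  0.14992134]
tcp [140. 132.] tcp+5cm [129.  92.] axis [163. 174.] tip [290. 154.] bench under axis [194. 290.] slab top [277. 192.]
earlier tcp [281. 192.]
tcp [416. 280.] tcp+5cm [444. 273.] axis [363. 143.] tip [195. 211.] bench under axis [300. 183.] slab top [206. 171.]
earlier tcp [199. 140.]
```

The tip shows about 24 px above its predicted place, as if the fingertips sat some 28 mm above the reported TCP. That would put them over the knob arm. I'll check by touching bare bench beside the rack.

Call:
step_arm:
  increments:
    - {"travel":[-15,-35,0],"rot":[0,0,0],"fingers":1}
    - {"travel":[-15,-35,0],"rot":[0,0,0],"fingers":1}
    - {"travel":[0,0,-40],"rot":[0,0,0],"fingers":1}
    - {"travel":[0,0,-40],"rot":[0,0,0],"fingers":1}
    - {"travel":[0,0,-40],"rot":[0,0,0],"fingers":1}
    - {"travel":[0,0,-15],"rot":[0,0,0],"fingers":1}
    - {"travel":[0,0,0],"rot":[0,0,0],"fingers":1}

```text
clock: 6.78
position: [0.4385, -0.3851, 0.0147]
ee_rot: [[0.297, 0.955, -0.001], [0.955, -0.297, 0.001], [0.0, -0.001, -1.0]]
contact_force: [0.6, 0.2, 0.3]
grip_width: 0.0006
```

Call:
step_arm:
  increments:
    - {"travel":[0,0,-5],"rot":[0,0,0],"fingers":1}
    - {"travel":[0,0,-4],"rot":[0,0,0],"fingers":1}
    - {"travel":[0,0,0],"rot":[0,0,0],"fingers":1}

```text
clock: 7.15
position: [0.439, -0.3853, 0.0063]
ee_rot: [[0.297, 0.955, 0.001], [0.955, -0.297, -0.0], [0.0, 0.001, -1.0]]
contact_force: [0.3, -0.3, 0.0]
grip_width: 0.0004
```

```bash
python3 - <<'E'
from h import *
o=r.get_obs(); p=o['position']; print(p,o['contact_force'])
ims=[]
for c in ("scene","top"):
    f=grab_frame(c); q=Q(f,p); x,y=[int(v) for v in np.clip(q-60,0,(392,264))]
    im=cv2.resize(f["pixels"][y:y+120,x:x+120],(400,400),interpolation=cv2.INTER_CUBIC)
    cv2.drawMarker(im,tuple(int(v) for v in (q-(x,y))*400/120),(0,255,0),0,12,1); ims.append(im); print(x,y,q)
cv2.imwrite("pics/c.png",np.hstack(ims))
E
```

```text
[ 0.43901397 -0.38526202  0.00629286] [ 0.3082012  -0.29524999  0.03293436]
56 126 [116.80659668 186.05273199]
376 197 [436.14302351 257.08712741]
```

View pics/c.png

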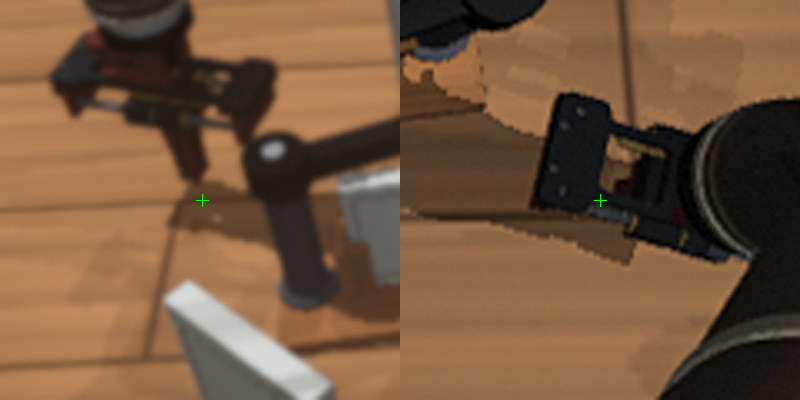

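Call:
step_arm:
  increments:
    - {"travel":[0,0,-5],"rot":[0,0,0],"fingers":1}
    - {"travel":[0,0,-3],"rot":[0,0,0],"fingers":1}
    - {"travel":[0,0,0],"rot":[0,0,0],"fingers":1}

```text
clock: 7.62
position: [0.4385, -0.3851, -0.0024]
ee_rot: [[0.297, 0.955, -0.001], [0.955, -0.297, 0.0], [0.0, -0.001, -1.0]]
contact_force: [-0.9, 0.4, -1.4]
grip_width: 0.0004
```

Call:
step_arm:
  increments:
    - {"travel":[0,0,-3],"rot":[0,0,0],"fingers":1}
    - {"travel":[0,0,0],"rot":[0,0,0],"fingers":1}

```text
clock: 7.88
position: [0.4386, -0.3852, -0.0053]
ee_rot: [[0.297, 0.955, -0.0], [0.955, -0.297, 0.0], [0.0, -0.0, -1.0]]
contact_force: [-0.6, -0.3, -0.6]
grip_width: 0.0005
```

Call:
step_arm:
  increments:
    - {"travel":[0,0,-3],"rot":[0,0,0],"fingers":1}
    - {"travel":[0,0,-2],"rot":[0,0,0],"fingers":1}
    - {"travel":[0,0,0],"rot":[0,0,0],"fingers":1}

```text
clock: 8.25
position: [0.4387, -0.3852, -0.0103]
ee_rot: [[0.297, 0.955, -0.0], [0.955, -0.297, 0.0], [0.0, -0.0, -1.0]]
contact_force: [-0.2, -0.7, -0.3]
grip_width: 0.0006
```

Call:
step_arm:
  increments:
    - {"travel":[0,0,-3],"rot":[0,0,0],"fingers":1}
    - {"travel":[0,0,0],"rot":[0,0,0],"fingers":1}

```text
clock: 8.5
position: [0.4387, -0.3851, -0.0133]
ee_rot: [[0.297, 0.955, -0.0], [0.955, -0.297, 0.0], [0.0, -0.0, -1.0]]
contact_force: [0.0, -0.3, -0.2]
grip_width: 0.0006
```

Call:
step_arm:
  increments:
    - {"travel":[0,0,-3],"rot":[0,0,0],"fingers":1}
    - {"travel":[0,0,0],"rot":[0,0,0],"fingers":1}

```text
clock: 8.75
position: [0.4386, -0.3851, -0.0163]
ee_rot: [[0.297, 0.955, -0.0], [0.955, -0.297, 0.0], [0.0, -0.0, -1.0]]
contact_force: [0.2, -0.8, -0.7]
grip_width: 0.0005
```

Call:
step_arm:
  increments:
    - {"travel":[0,0,-3],"rot":[0,0,0],"fingers":1}
    - {"travel":[0,0,0],"rot":[0,0,0],"fingers":1}

```text
clock: 9.0
position: [0.4387, -0.3851, -0.0193]
ee_rot: [[0.297, 0.955, -0.0], [0.955, -0.297, 0.0], [0.0, -0.0, -1.0]]
contact_force: [0.2, -0.4, -0.0]
grip_width: 0.0006
```

Call:
step_arm:
  increments:
    - {"travel":[0,0,-3],"rot":[0,0,0],"fingers":1}
    - {"travel":[0,0,0],"rot":[0,0,0],"fingers":1}

```text
clock: 9.25
position: [0.4387, -0.3851, -0.0223]
ee_rot: [[0.297, 0.955, -0.0], [0.955, -0.297, 0.0], [0.0, -0.0, -1.0]]
contact_force: [-0.2, 0.2, -0.1]
grip_width: 0.0002
```

Call:
step_arm:
  increments:
    - {"travel":[0,0,-3],"rot":[0,0,0],"fingers":1}
    - {"travel":[0,0,0],"rot":[0,0,0],"fingers":1}

```text
clock: 9.5
position: [0.4386, -0.3851, -0.0253]
ee_rot: [[0.297, 0.955, -0.0], [0.955, -0.297, 0.0], [0.0, -0.0, -1.0]]
contact_force: [0.2, -0.1, 0.0]
grip_width: 0.0004
```

Call:
step_arm:
  increments:
    - {"travel":[0,0,-3],"rot":[0,0,0],"fingers":1}
    - {"travel":[0,0,0],"rot":[0,0,0],"fingers":1}

```text
clock: 9.75
position: [0.4386, -0.3851, -0.0283]
ee_rot: [[0.297, 0.955, -0.0], [0.955, -0.297, 0.0], [0.0, -0.0, -1.0]]
contact_force: [0.2, 0.2, 0.3]
grip_width: 0.0005
```

Call:
step_arm:
  increments:
    - {"travel":[0,0,-3],"rot":[0,0,0],"fingers":1}
    - {"travel":[0,0,0],"rot":[0,0,0],"fingers":1}

```text
clock: 10.0
position: [0.4386, -0.3851, -0.0313]
ee_rot: [[0.297, 0.955, -0.0], [0.955, -0.297, 0.0], [0.0, -0.0, -1.0]]
contact_force: [-0.2, 0.6, -0.0]
grip_width: 0.0006
```

Call:
step_arm:
  increments:
    - {"travel":[0,0,-3],"rot":[0,0,0],"fingers":1}
    - {"travel":[0,0,0],"rot":[0,0,0],"fingers":1}

```text
clock: 10.25
position: [0.4388, -0.3853, -0.0341]
ee_rot: [[0.297, 0.955, 0.0], [0.955, -0.297, 0.0], [0.0, 0.0, -1.0]]
contact_force: [0.5, 0.2, 0.7]
grip_width: 0.0006
```

Call:
step_arm:
  increments:
    - {"travel":[0,0,-2],"rot":[0,0,0],"fingers":1}
    - {"travel":[0,0,0],"rot":[0,0,0],"fingers":1}

```text
clock: 10.5
position: [0.4389, -0.3853, -0.0344]
ee_rot: [[0.297, 0.955, 0.001], [0.955, -0.297, 0.001], [0.001, 0.001, -1.0]]
contact_force: [-3.5, 5.1, 19.2]
grip_width: 0.0005
```

```bash
python3 - <<'E'
from h import *
for i in range(3):
    f=grab_frame("scene"); o=r.get_obs(); p=o['position']; print(p,o['contact_force'],o['joint_torque'])
q=Q(f,p); x,y=[int(v) for v in np.clip(q-60,0,(392,264))]
im=cv2.resize(f["pixels"][y:y+120,x:x+120],(500,500),interpolation=cv2.INTER_CUBIC); s=500/120
for z,c in ((p[2],(0,255,0)),(0,(255,0,0))):
    cv2.drawMarker(im,tuple(int(v) for v in (Q(f,(p[0],p[1],z))-(x,y))*s),c,0,12,1)
cv2.imwrite("pics/d.png",im)
E
```

```text
[ 0.43892443 -0.38527849 -0.03434012] [-4.68033025  4.69890386 19.41095808] [ 3.18715386e-01 -5.07325530e+01  8.42316449e+00 -1.74018770e+01
 -3.32043758e-01 -2.09820293e+00  1.79541861e-03]
[ 0.43890175 -0.38531226 -0.03435248] [-5.37535153  4.42420504 19.8222244 ] [ 3.03044468e-01 -5.07712162e+01  8.41622829e+00 -1.73895603e+01
 -3.31506254e-01 -2.09364876e+00 -4.70363484e-04]
[ 0.43886982 -0.38529982 -0.03436533] [-4.72652107  4.05650564 19.87139225] [ 2.92806420e-01 -5.07930672e+01  8.41215491e+00 -1.73847878e+01
 -3.31002055e-01 -2.09156200e+00 -1.01351518e-03]
```

View pics/d.png

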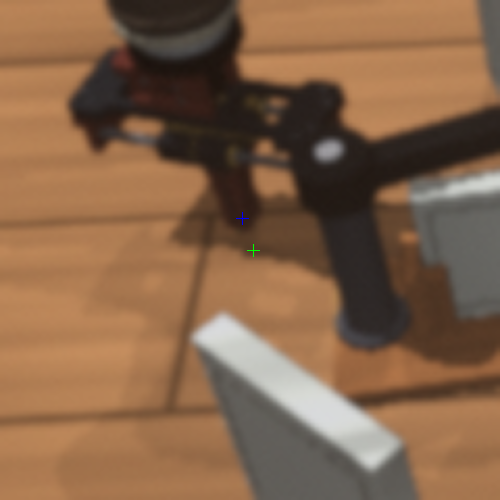

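Contact came at reported z = -34 mm, and in the picture the tip stands on the bench at the blue mark, (243,220). So the real tips are 34 mm above the reported TCP, while the horizontal position agrees. From here I'll command z = wanted - 34 mm, and redo the push.

Call:
step_arm:
  increments:
    - {"travel":[0,0,40],"rot":[0,0,0],"fingers":1}
    - {"travel":[0,0,60],"rot":[0,0,0],"fingers":1}
    - {"travel":[0,0,60],"rot":[0,0,0],"fingers":1}
    - {"travel":[0,0,60],"rot":[0,0,0],"fingers":1}
    - {"travel":[25,42,14],"rot":[0,0,0],"fingers":1}
    - {"travel":[25,42,0],"rot":[0,0,0],"fingers":1}
    - {"travel":[25,42,0],"rot":[0,0,0],"fingers":1}
    - {"travel":[25,42,0],"rot":[0,0,0],"fingers":1}
    - {"travel":[26,42,0],"rot":[0,0,0],"fingers":1}
    - {"travel":[0,0,-30],"rot":[0,0,0],"fingers":1}
    - {"travel":[0,0,-30],"rot":[0,0,0],"fingers":1}
    - {"travel":[0,0,0],"rot":[0,0,0],"fingers":1}

```text
clock: 12.15
position: [0.5632, -0.1746, 0.1361]
ee_rot: [[0.297, 0.955, -0.004], [0.955, -0.297, 0.001], [-0.001, -0.004, -1.0]]
contact_force: [-0.7, 0.1, 1.0]
grip_width: 0.0003
```

Call:
step_arm:
  increments:
    - {"travel":[0,0,-10],"rot":[0,0,0],"fingers":1}
    - {"travel":[0,0,-6],"rot":[0,0,0],"fingers":1}
    - {"travel":[0,0,0],"rot":[0,0,0],"fingers":1}

```text
clock: 12.52
position: [0.5647, -0.1753, 0.122]
ee_rot: [[0.297, 0.955, 0.0], [0.955, -0.297, 0.0], [0.0, -0.0, -1.0]]
contact_force: [0.5, 0.5, 0.0]
grip_width: 0.0003
```

Tip now at 156 mm, 11 mm down past the arm's top edge. Going 3 mm lower, then round the arc.

Call:
step_arm:
  increments:
    - {"travel":[-9,-2.5,-4],"rot":[0,0,0],"fingers":1}
    - {"travel":[-9,-2.5,0],"rot":[0,0,0],"fingers":1}
    - {"travel":[-18,-5,0],"rot":[0,0,0],"fingers":1}

```text
clock: 12.9
position: [0.5289, -0.1854, 0.1182]
ee_rot: [[0.297, 0.955, 0.001], [0.955, -0.297, -0.0], [0.0, 0.002, -1.0]]
contact_force: [2.0, -0.1, -0.0]
grip_width: 0.0003
```

Call:
step_arm:
  increments:
    - {"travel":[-12,-5,0],"rot":[0,0,0],"fingers":1}
    - {"travel":[-11,-5,0],"rot":[0,0,0],"fingers":1}
    - {"travel":[-10,-8,0],"rot":[0,0,0],"fingers":1}
    - {"travel":[-10,-8,0],"rot":[0,0,0],"fingers":1}
    - {"travel":[-8,-10,0],"rot":[0,0,0],"fingers":1}
    - {"travel":[-7,-11,0],"rot":[0,0,0],"fingers":1}
    - {"travel":[-5,-12,0],"rot":[0,0,0],"fingers":1}
    - {"travel":[-4,-12,0],"rot":[0,0,0],"fingers":1}
    - {"travel":[-2,-12,0],"rot":[0,0,0],"fingers":1}
    - {"travel":[-1,-13,0],"rot":[0,0,0],"fingers":1}
    - {"travel":[1,-9,0],"rot":[0,0,0],"fingers":1}

```text
clock: 14.28
position: [0.4595, -0.2912, 0.1178]
ee_rot: [[0.298, 0.955, -0.001], [0.955, -0.298, 0.0], [-0.0, -0.0, -1.0]]
contact_force: [1.1, 2.8, -0.3]
grip_width: 0.0005
```

Call:
step_arm:
  increments:
    - {"travel":[2,-8,0],"rot":[0,0,0],"fingers":1}
    - {"travel":[0,0,0],"rot":[0,0,0],"fingers":1}

```text
clock: 14.52
position: [0.4617, -0.2992, 0.1179]
ee_rot: [[0.298, 0.955, -0.0], [0.955, -0.298, -0.001], [-0.001, -0.0, -1.0]]
contact_force: [-0.2, -0.0, 0.8]
grip_width: 0.0005
```

Call:
step_arm:
  increments:
    - {"travel":[2,-4,0],"rot":[0,0,0],"fingers":1}
    - {"travel":[0,0,0],"rot":[0,0,0],"fingers":1}

```text
clock: 14.78
position: [0.4636, -0.3024, 0.1179]
ee_rot: [[0.297, 0.955, -0.0], [0.955, -0.297, -0.0], [-0.0, -0.0, -1.0]]
contact_force: [-0.5, 0.8, 0.4]
grip_width: 0.0006
```

Call:
step_arm:
  increments:
    - {"travel":[2,-4,0],"rot":[0,0,0],"fingers":1}
    - {"travel":[0,0,0],"rot":[0,0,0],"fingers":1}

```text
clock: 15.02
position: [0.4649, -0.3049, 0.1176]
ee_rot: [[0.297, 0.955, -0.002], [0.955, -0.297, 0.003], [0.002, -0.003, -1.0]]
contact_force: [-4.3, 3.4, 3.1]
grip_width: 0.0002
```

Call:
step_arm:
  increments:
    - {"travel":[1.5,-3,0],"rot":[0,0,0],"fingers":1}
    - {"travel":[0,0,0],"rot":[0,0,0],"fingers":1}

```text
clock: 15.28
position: [0.465, -0.3051, 0.1174]
ee_rot: [[0.296, 0.955, -0.005], [0.955, -0.296, 0.008], [0.006, -0.007, -1.0]]
contact_force: [-10.4, 13.0, 11.7]
grip_width: 0.0003
```

```bash
python3 - <<'E'
from h import *
from scipy.optimize import minimize
o=r.get_obs(); p=o['position']; print(p,o['contact_force'])
ims=[]
for c,(x,y) in (("scene",(80,80)),("top",(330,160))):
    f=grab_frame(c); im=cv2.resize(f["pixels"][y:y+120,x:x+120],(400,400),interpolation=cv2.INTER_CUBIC)
    for a,col in ((211,(0,255,0)),(206.5,(0,0,255))):
        a=np.radians(a); A=np.array([.5566,-.2785,.167]); d=np.array([np.cos(a),np.sin(a),0]);n=np.array([-d[1],d[0],0])*.011
        pts=[A+.026*d+n,A+.115*d+n,A+.115*d-n,A+.026*d-n]
        cv2.polylines(im,[np.int32([(Q(f,b)-(x,y))*400/120 for b in pts])],True,col,1)
    ims.append(im)
cv2.imwrite("pics/e.png",np.hstack(ims))
E
```

```text
[ 0.46495895 -0.30511665  0.11736793] [-10.43868959  13.00858709  11.68518076]
```

The force rose at the expected end-stop place. I'll back off, rise, and turn the jaws to the slab's normal on the way.

Call:
step_arm:
  increments:
    - {"travel":[-5,10,0],"rot":[0,0,0],"fingers":1}
    - {"travel":[-6,10,0],"rot":[0,0,0],"fingers":1}
    - {"travel":[0,0,50],"rot":[0,0,0],"fingers":1}
    - {"travel":[0,0,50],"rot":[0,0,0],"fingers":0.4}
    - {"travel":[0,30,0],"rot":[0,0,-9.5],"fingers":0.0}
    - {"travel":[0,30,0],"rot":[0,0,-9.5],"fingers":0.0}
    - {"travel":[0,30,0],"rot":[0,0,-9.5],"fingers":0.0}
    - {"travel":[0,30,0],"rot":[0,0,-9.5],"fingers":0.0}
    - {"travel":[0,30,0],"rot":[0,0,-9.5],"fingers":0.0}
    - {"travel":[0,0,0],"rot":[0,0,-9.5],"fingers":0.0}
    - {"travel":[0,0,0],"rot":[0,0,-9.2],"fingers":0.0}

```text
clock: 16.75
position: [0.4565, -0.1386, 0.2181]
ee_rot: [[0.994, 0.109, 0.001], [0.109, -0.994, 0.0], [0.001, -0.0, -1.0]]
contact_force: [1.3, 0.2, -0.0]
grip_width: 0.0768
```

```bash
python3 - <<'E'
from h import *
o=r.get_obs(); p=o['position']; print(p,o['contact_force'],np.degrees(np.arctan2(o['ee_rot'][1,0],o['ee_rot'][0,0])),o['qpos'])
ims=[]
for c,(x,y) in (("scene",(100,90)),("top",(300,160))):
    f=grab_frame(c); im=cv2.resize(f["pixels"][y:y+120,x:x+120],(400,400),interpolation=cv2.INTER_CUBIC)
    for a,col in ((211,(0,255,0)),):
        a=np.radians(a); A=np.array([.5566,-.2785,.167]); d=np.array([np.cos(a),np.sin(a),0]);n=np.array([-d[1],d[0],0])*.011
        pts=[A+.026*d+n,A+.115*d+n,A+.115*d-n,A+.026*d-n]
        cv2.polylines(im,[np.int32([(Q(f,b)-(x,y))*400/120 for b in pts])],True,col,1)
    pts=tf((.5457,-.1822,.1128),[(.009,.055,.135),(-.009,.055,.135),(-.009,-.055,.135),(.009,-.055,.135)])
    cv2.polylines(im,[np.int32([(Q(f,b)-(x,y))*400/120 for b in pts])],True,(0,0,255),1)
    ims.append(im)
cv2.imwrite("pics/e2.png",np.hstack(ims))
E
```

```text
[ 0.45648652 -0.13862976  0.21812015] [ 1.32859485  0.23526926 -0.005675  ] 6.273248745259016 [-0.52209179  0.13908649  0.80871012  1.94074685 -0.11305391  1.10585555
  0.44200125]
```

View pics/e2.png

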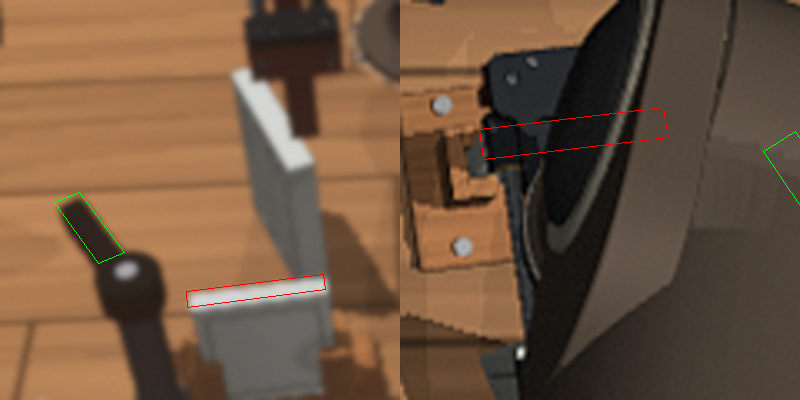

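The knob lies at its stop, with its arm inside the green outline at about (90,228) left, and the slab's top matches the red outline. Next I'll go over the slab, then down to grip at 95 mm of its height.

Call:
step_arm:
  increments:
    - {"travel":[45,-22,0],"rot":[0,0,0],"fingers":0}
    - {"travel":[44,-21.5,0],"rot":[0,0,0],"fingers":0}
    - {"travel":[0,0,-40],"rot":[0,0,0],"fingers":0}
    - {"travel":[0,0,-40],"rot":[0,0,0],"fingers":0}
    - {"travel":[0,0,-40],"rot":[0,0,0],"fingers":0}
    - {"travel":[0,0,0],"rot":[0,0,0],"fingers":0}

```text
clock: 17.6
position: [0.5433, -0.1821, 0.0957]
ee_rot: [[0.993, 0.116, -0.005], [0.116, -0.993, 0.001], [-0.005, -0.001, -1.0]]
contact_force: [-0.2, 0.1, 0.2]
grip_width: 0.0879
```

Call:
step_arm:
  increments:
    - {"travel":[0,0,-20],"rot":[0,0,0],"fingers":0}
    - {"travel":[0,0,-21],"rot":[0,0,0],"fingers":0}
    - {"travel":[0,0,0],"rot":[0,0,0],"fingers":0}
    - {"travel":[0,0,0],"rot":[0,0,0],"fingers":0.6}
    - {"travel":[0,0,0],"rot":[0,0,0],"fingers":0.7}
    - {"travel":[0,0,0],"rot":[0,0,0],"fingers":0.8}
    - {"travel":[0,0,0],"rot":[0,0,0],"fingers":1}
    - {"travel":[0,0,0],"rot":[0,0,0],"fingers":1}
    - {"travel":[0,0,0],"rot":[0,0,0],"fingers":1}

```text
clock: 18.73
position: [0.5453, -0.1827, 0.0569]
ee_rot: [[0.994, 0.113, -0.0], [0.113, -0.994, -0.0], [-0.0, 0.0, -1.0]]
contact_force: [-0.7, 0.7, -1.0]
grip_width: 0.0314
```

Call:
step_arm:
  increments:
    - {"travel":[0,0,0],"rot":[0,0,0],"fingers":1}
    - {"travel":[0,0,0],"rot":[0,0,0],"fingers":1}
    - {"travel":[0,0,0],"rot":[0,0,0],"fingers":1}

```text
clock: 19.1
position: [0.5458, -0.1827, 0.057]
ee_rot: [[0.994, 0.113, 0.001], [0.113, -0.994, -0.0], [0.001, 0.0, -1.0]]
contact_force: [3.3, 0.7, -2.8]
grip_width: 0.018
```

Gripped at 18 mm. Lifting.

Call:
step_arm:
  increments:
    - {"travel":[0,0,6],"rot":[0,0,0],"fingers":1}
    - {"travel":[0,0,12],"rot":[0,0,0],"fingers":1}
    - {"travel":[0,0,16],"rot":[0,0,0],"fingers":1}
    - {"travel":[0,0,16],"rot":[0,0,0],"fingers":1}
    - {"travel":[0,0,16],"rot":[0,0,0],"fingers":1}
    - {"travel":[0,0,16],"rot":[0,0,0],"fingers":1}
    - {"travel":[0,0,12],"rot":[0,0,0],"fingers":1}
    - {"travel":[0,0,6],"rot":[0,0,0],"fingers":1}
    - {"travel":[0,0,0],"rot":[0,0,0],"fingers":1}

```text
clock: 20.23
position: [0.5452, -0.1828, 0.1572]
ee_rot: [[0.994, 0.113, 0.0], [0.113, -0.994, 0.0], [0.0, -0.0, -1.0]]
contact_force: [0.8, 0.3, -7.1]
grip_width: 0.0177
```

Call:
step_arm:
  increments:
    - {"travel":[1.4,17,0],"rot":[0,0,0],"fingers":1}
    - {"travel":[3,36,0],"rot":[0,0,-1.97],"fingers":1}
    - {"travel":[3,40,0],"rot":[0,0,-1.97],"fingers":1}
    - {"travel":[3,40,0],"rot":[0,0,-1.97],"fingers":1}
    - {"travel":[3,40,0],"rot":[0,0,-1.97],"fingers":1}
    - {"travel":[3,40,0],"rot":[0,0,-1.97],"fingers":1}
    - {"travel":[3,40,0],"rot":[0,0,-1.97],"fingers":1}
    - {"travel":[3,40,0],"rot":[0,0,-1.97],"fingers":1}
    - {"travel":[3,40,0],"rot":[0,0,-1.97],"fingers":1}
    - {"travel":[3,40,0],"rot":[0,0,-1.97],"fingers":1}
    - {"travel":[4,30,0],"rot":[0,0,-1.97],"fingers":1}
    - {"travel":[1.4,14,0],"rot":[0,0,0],"fingers":1}

```text
clock: 21.72
position: [0.5778, 0.2376, 0.1558]
ee_rot: [[0.975, -0.224, -0.002], [-0.224, -0.975, -0.0], [-0.002, 0.001, -1.0]]
contact_force: [-0.2, -0.0, -7.6]
grip_width: 0.0182
```

Call:
step_arm:
  increments:
    - {"travel":[0,0,0],"rot":[0,0,0],"fingers":1}
    - {"travel":[0,0,0],"rot":[0,0,0],"fingers":1}

```text
clock: 21.98
position: [0.579, 0.2322, 0.1569]
ee_rot: [[0.973, -0.23, -0.0], [-0.23, -0.973, -0.001], [0.0, 0.001, -1.0]]
contact_force: [0.5, -0.7, -6.6]
grip_width: 0.0177
```

```bash
python3 - <<'E'
from h import *
o=r.get_obs(); p=o['position']; print(p,np.degrees(np.arctan2(o['ee_rot'][1,0],o['ee_rot'][0,0])),o['contact_force'])
ims=[]
for c,(x,y) in (("scene",(265,110)),("top",(85,160))):
    f=grab_frame(c); im=cv2.resize(f["pixels"][y:y+120,x:x+120],(400,400),interpolation=cv2.INTER_CUBIC)
    for pose,b,z,col in (((.5158,.2493,-.2301),(.102,.08),.062,(0,255,0)),((.579,.2345,-.2301),(.0285,.072),.062,(255,0,0)),((p[0],p[1],-.2301),(.009,.055),.115,(0,0,255))):
        pts=tf(pose,[(b[0]*i,b[1]*j,z) for i,j in ((1,1),(1,-1),(-1,-1),(-1,1))])
        cv2.polylines(im,[np.int32([(Q(f,q)-(x,y))*400/120 for q in pts])],True,col,1)
    ims.append(im)
cv2.imwrite("pics/f.png",np.hstack(ims))
E
```

```text
[0.57902414 0.23224275 0.15692533] -13.285153105354263 [ 0.52762942 -0.65127177 -6.57964693]
```

View pics/f.png

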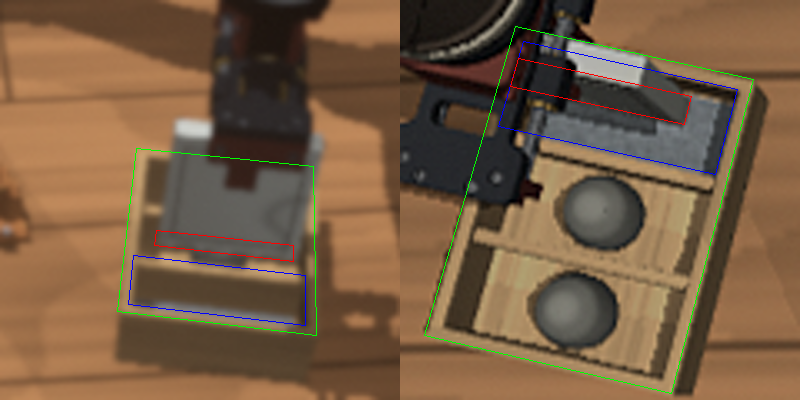

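The slab hangs over the felt bay, inside the blue outline in the top view, and the crate fit matches. Lowering.

Call:
step_arm:
  increments:
    - {"travel":[0,2,-15],"rot":[0,0,0],"fingers":1}
    - {"travel":[0,0,-18],"rot":[0,0,0],"fingers":1}
    - {"travel":[0,0,-18],"rot":[0,0,0],"fingers":1}
    - {"travel":[0,0,-18],"rot":[0,0,0],"fingers":1}
    - {"travel":[0,0,-14],"rot":[0,0,0],"fingers":1}
    - {"travel":[0,0,-8],"rot":[0,0,0],"fingers":1}
    - {"travel":[0,0,-4],"rot":[0,0,0],"fingers":1}
    - {"travel":[0,0,0],"rot":[0,0,0],"fingers":1}

```text
clock: 23.08
position: [0.5793, 0.2363, 0.062]
ee_rot: [[0.974, -0.228, 0.0], [-0.228, -0.974, 0.0], [0.0, -0.0, -1.0]]
contact_force: [-0.5, 0.2, -7.3]
grip_width: 0.0181
```

Call:
step_arm:
  increments:
    - {"travel":[0,0,-3],"rot":[0,0,0],"fingers":1}
    - {"travel":[0,0,-3],"rot":[0,0,0],"fingers":1}
    - {"travel":[0,0,0],"rot":[0,0,0],"fingers":1}

```text
clock: 23.45
position: [0.5789, 0.2363, 0.0558]
ee_rot: [[0.974, -0.228, -0.0], [-0.228, -0.974, -0.0], [-0.0, 0.0, -1.0]]
contact_force: [-0.3, 0.7, -6.8]
grip_width: 0.0182
```

Call:
step_arm:
  increments:
    - {"travel":[0,0,-2],"rot":[0,0,0],"fingers":1}
    - {"travel":[0,0,0],"rot":[0,0,0],"fingers":1}

```text
clock: 23.7
position: [0.5792, 0.2363, 0.054]
ee_rot: [[0.974, -0.228, 0.0], [-0.228, -0.974, 0.0], [0.0, -0.0, -1.0]]
contact_force: [0.3, 0.2, -6.0]
grip_width: 0.0181
```

Call:
step_arm:
  increments:
    - {"travel":[0,0,-1.5],"rot":[0,0,0],"fingers":1}
    - {"travel":[0,0,0],"rot":[0,0,0],"fingers":1}

```text
clock: 23.95
position: [0.5793, 0.2363, 0.054]
ee_rot: [[0.974, -0.228, 0.0], [-0.228, -0.974, 0.001], [-0.0, -0.001, -1.0]]
contact_force: [-4.1, -1.6, 6.8]
grip_width: 0.0178
```

Call:
step_arm:
  increments:
    - {"travel":[0,0,-1],"rot":[0,0,0],"fingers":1}
    - {"travel":[0,0,0],"rot":[0,0,0],"fingers":1}

```text
clock: 24.2
position: [0.5794, 0.2364, 0.0539]
ee_rot: [[0.974, -0.228, 0.0], [-0.228, -0.974, 0.002], [-0.0, -0.002, -1.0]]
contact_force: [-6.6, -1.4, 16.0]
grip_width: 0.0177
```

Contact at 54 mm, exactly as predicted for the pad. I'll ease the pressure, then open gently and rise.

Call:
step_arm:
  increments:
    - {"travel":[0,0,2],"rot":[0,0,0],"fingers":1}
    - {"travel":[0,0,0],"rot":[0,0,0],"fingers":0.7}
    - {"travel":[0,0,0],"rot":[0,0,0],"fingers":0.6}
    - {"travel":[0,0,0],"rot":[0,0,0],"fingers":0.4}
    - {"travel":[0,0,0],"rot":[0,0,0],"fingers":0.2}
    - {"travel":[0,0,0],"rot":[0,0,0],"fingers":0.2}

```text
clock: 24.95
position: [0.5791, 0.2362, 0.0534]
ee_rot: [[0.974, -0.228, 0.0], [-0.228, -0.974, -0.0], [0.0, 0.0, -1.0]]
contact_force: [0.3, -0.4, 0.6]
grip_width: 0.0616
```

Call:
step_arm:
  increments:
    - {"travel":[0,0,15],"rot":[0,0,0],"fingers":0.2}
    - {"travel":[0,0,35],"rot":[0,0,0],"fingers":0.2}
    - {"travel":[0,0,50],"rot":[0,0,0],"fingers":0.2}
    - {"travel":[0,0,50],"rot":[0,0,0],"fingers":0.2}
    - {"travel":[-40,40,0],"rot":[0,0,0],"fingers":0.2}
    - {"travel":[-40,40,0],"rot":[0,0,0],"fingers":0.2}
    - {"travel":[-40,40,0],"rot":[0,0,0],"fingers":0.2}
    - {"travel":[-40,40,0],"rot":[0,0,0],"fingers":0.2}
    - {"travel":[0,0,0],"rot":[0,0,0],"fingers":0.2}

```text
clock: 26.08
position: [0.415, 0.4007, 0.2039]
ee_rot: [[0.975, -0.22, -0.002], [-0.22, -0.975, 0.002], [-0.002, -0.001, -1.0]]
contact_force: [-0.3, 0.1, -0.2]
grip_width: 0.07
```

```bash
python3 - <<'E'
from h import *
o=r.get_obs(); print(o['clock'],o['position'],o['contact_force'])
ims=[]
for c in ("scene","top"):
    f=grab_frame(c); im=f["pixels"].copy(); x,y=(100,100) if c=="scene" else (75,110)
    w,h=(270,200) if c=="scene" else (350,190)
    A=np.array([.5566,-.2785,.167]); a=np.radians(211); d=np.array([np.cos(a),np.sin(a),0]);n=np.array([-d[1],d[0],0])*.011
    im=cv2.resize(im[y:y+h,x:x+w],(600,290) ,interpolation=cv2.INTER_CUBIC); s=np.array([600/w,290/h])
    cv2.polylines(im,[np.int32([(Q(f,b)-(x,y))*s for b in (A+.026*d+n,A+.115*d+n,A+.115*d-n,A+.026*d-n)])],True,(0,255,0),1)
    pts=tf((.579,.2345,-.2301),[(.009*i,.055*j,.132) for i,j in ((1,1),(1,-1),(-1,-1),(-1,1))])
    cv2.polylines(im,[np.int32([(Q(f,b)-(x,y))*s for b in pts])],True,(0,0,255),1); ims.append(im)
cv2.imwrite("pics/g.png",np.vstack(ims))
E
```

```text
26.075 [0.41503221 0.40067352 0.20389788] [-0.26685504  0.13616014 -0.24145866]
```

View pics/g.png

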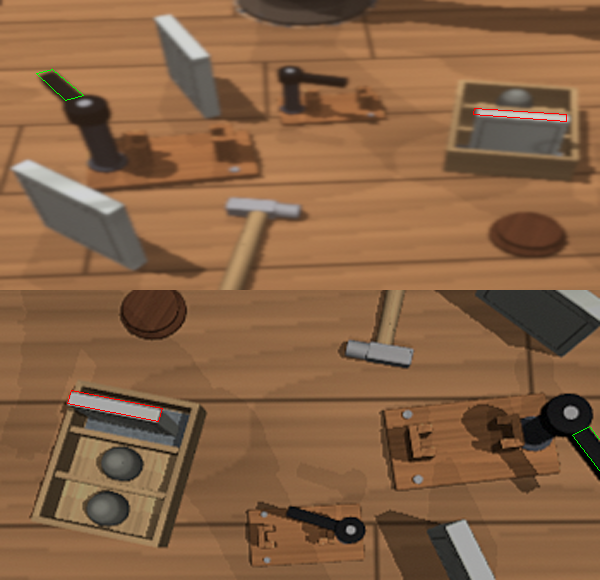

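The tablet stands upright in the felt bay, its top edge matching the predicted outline at (520,115) and (115,405). The knob is at its stop, and the stones, hammer and stand are unmoved. Handing in.

```bash
python3 -c "
from cell import r
print(r.finish_job())"
```

```text
the job is handed in; nothing more can be done
None
```

The job is handed in at about 26 s of the 66 s allowed; the hand-in gave no verdict. I turned the knob anticlockwise to its end stop, then lifted the tablet out and set it down upright on the felt pad.

**Last checks**
- **Knob:** the push force rose sharply where the 2.4 rad stop was predicted, and the last pictures show the arm on the predicted outline.
- **Tablet:** it touched down at the height predicted for the pad. In both views its top edge lay on the outline drawn for an upright tablet at the pad's middle.
- **Other objects:** by eye, the stones, hammer and stand looked unmoved.
- **Robot:** clear of everything, with wrist force near zero.

**What disagreed**
- **Fingertip height:** touching the bench showed the real tips about 34 mm above the reported TCP. My first knob sweep therefore passed over the arm without touching it. I allowed for the 34 mm in every move after that.
- **Rack base:** its centre came out about 16 mm off the slot's middle, towards the knob. I used the knob hub and the tablet itself for positions instead.

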